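# Start and close the stain jar's screw cap

## Robot

A 6-joint arm with a two-finger parallel gripper is mounted at the origin on the work surface. World frame = base frame: x ahead of the robot, y to its left, z up, the work surface at z = 0. Lengths are in m, angles in degrees, forces in N, time in s.
With the tool pointing down it reaches from about 0.325 to 0.775 m from the base axis. Payload 5.5 kg.
Tool frame: the origin (TCP) lies at the centre of the arm's flange, where the gripper is bolted on; the fingertips stand 182 mm ahead of it and the grasp point (between the pads) lies 163 mm ahead of it; z points along the fingers, y is the direction in which the jaws open and shut (so a half turn about z gives the same grasp; the last joint's range is limited). The gripper opens to 88 mm and grips with 3 to 60 N. Pads are 20 mm wide; open, the fingers measure 115 mm over their backs; the gripper's body (75 mm by 178 mm) begins 61 mm behind the grasp point.
Start: joints at [60.522, 5.22, 70.514, -0, 104.267, -3.249], TCP at [0.265, 0.538, 0.405] pointing down, gripper open.
Joint ranges: [-164.24, 164.24], [-49.07, 125.15], [9.68, 141.18], [-86.29, 266.29], [3.28, 154.24], [-151.56, 151.56]. Speed limits (degrees/s): [147.25, 147.25, 172.46, 180, 180, 180].

## Interface

Orientations are given as [roll, pitch, yaw] about the fixed x, y, z axes, in that order (R = Rz(yaw) Ry(pitch) Rx(roll)).
In Python, from station import r gives the robot as it stands. The module is installed in compiled form; this text tells all that it offers. Calls block until the motion is done:
- r.reach(position, orientation): joint-space move of the TCP to a pose.
- r.servo_line(position, rotation=None, speed=0.15): straight line of the TCP; rotation=None keeps the orientation; speed is the mean speed in m/s.
- r.move_joints(angles): joint-space move.
- r.let_go() and r.grab(squeeze=None): open the fingers fully, or close them until they stop; squeeze is the grip in N (None keeps the last).
- r.wait(seconds).
- r.inverse_kinematics(position, orientation): joint angles nearest the present ones, or None.
- r.sense(): the state.
- r.snapshot(name): name is "scene" or "top" or "wrist"; returns a dict with "frame" (480x640x3 uint8, red, green, blue), "fx", "fy", "cx", "cy" (pixels), "R" (3x3) and "t" (3): a world point X has camera coordinates R X + t. Camera axes: x right, y down, z forward; pixel columns grow to the right and rows downward; lengths in m; the calibration is good to about 2 mm. A picture is of the moment at which its call begins. There is no depth.
A pose or a line that the arm cannot do raises r.IKError and nothing moves.
- r.hand_in(): hands the job in, once; it reports no verdict.
The state is a dict: "clock": time; "joints": joint angles; "joint_vel": joint speeds; "joint_torque": joint torques, N m; "tcp_pos": TCP position; "orientation": TCP orientation; "contact_force": force on the tool from outside, world axes, zero at the start; "torque": the same for the moment, N m; "opening": finger opening in m.
Only numpy, scipy, OpenCV 4.12 (cv2) and the standard library are available. Lean on these libraries where they do the work, as an engineer would, in place of code of your own. Each camera call takes 0.05 s, during which the arm holds its last target.

## Task

The screw cap has only been set down loosely on the amber stain jar, not in its thread. Without lifting it off, turn it backward (counter-clockwise from above) under light downward pressure until you feel it drop into the thread start, then screw it forward (clockwise) until it is fully home, and let go. Use a gentle hand: do not press hard or overtighten, do not twist the jar round in its holder, and leave the things around it where they are.

Things in the scene. Friction and masses are not known exactly. Their poses are not given: they have to be found in the camera images.
- cap_center (a point): Black ribbed plastic screw cap, 62 mm across, 28 mm high, 40 g: the point on its axis half-way up, z up. Three lugs inside. It starts level on top of the jar's thread ridges, this point 1.1 mm above the rim; 10.6 mm below the rim when home. It has 1 mm of sideways play and stays put when let go. Turned clockwise before it has dropped, its lugs jam against blunt ends.
- jar_rim (a point): Centre of the jar's sealing rim, under the cap, 100 mm above the counter, z up. The thread starts are hidden: 0.3 to 1.45 rad of counter-clockwise turn away. There, over some 0.2 rad, the cap can drop 8 mm if pushed down, until a wall stops further turning back. From there clockwise draws it down 5 mm per rad, home after 1.0 to 1.4 rad, where turning goes stiff.
- jar: Amber glass stain jar, straight sides 54 mm across (narrower than the cap), with a paper band; its origin is the centre of its foot, 10 mm above the counter. Held upright in the holder; it cannot lift or tip, but it slips round in the grip of the holder when the cap is turned with more than about 0.55 N m. Snug is 0.2 to 0.35 N m.
- holder: Dark steel bench holder fixed to the counter: plate 120 x 120 x 8 mm with a round collar 72 mm across up to 32 mm high; origin under its centre, x and y along the plate's edges. The jar's axes are parallel to the holder's as long as it has not been twisted.
- slidebox: White plastic slide box, 85 x 40 x 35 mm high, loose; origin centre of its underside. Bystander.
- slides: Open steel tray with glass slides, 90 x 90 x 18 mm high, loose; origin centre of its underside. Bystander.
- stain: Small amber bottle with a white cap, 42 mm across, 70 mm high, loose; origin centre of its underside. Bystander.
There are look-alikes about, which are no part of the job. Leave any blue, green or purple look-alike of the part that bears cap_center alone.

How it is judged (in metres and radians):
On the way:
1. the cap has dropped into the thread start (z of cap_center in the frame of jar_rim below -0.0045 m), for 0.1 s.
At the end, for the whole second after the job is handed in: The cap sits screwed down on the jar within about 1 mm of fully home (its centre at least 9.5 mm below the rim), level within 0.06 rad, centred within 3 mm and at rest; the jar is turned no more than 0.1 rad from its place in the holder (z of cap_center in the frame of jar_rim below -0.0095 m and horizontal distance between cap_center and jar_rim below 0.003 m and angle between cap_center's own z axis and vertical below 0.06 rad and not (angle between the x axis of jar and the x axis of holder, either way round above 0.1 rad) and linear speed of cap below 0.02 m/s); the robot touches nothing.
It fails at once if the cap is lifted more than 5 mm above where it stood loose (z of cap_center in the frame of jar_rim above 0.0062 m).
It fails at once if the jar is twisted more than 0.1 rad in its holder (angle between the x axis of jar and the x axis of holder, either way round above 0.1 rad).
It fails at once if the thread is strained: pressed or overtightened until the contact forces between cap and jar add up to more than 120 N (contact force between cap and jar above 120 N).
It fails at once if the slide box, slide tray or small bottle is moved more than 20 mm (distance of any of slidebox, slides, stain from where it was at the start of the episode above 0.02 m).
It also fails if it takes over 58 s, if anything falls off the work surface, if the arm or the gripper's body presses on something with over 40 N, if the wrist force passes 120 N, or if a joint passes its speed limit or range.

## Working session

There is one attempt and no reset: what is moved stays moved. The work goes in short steps, each a Python script; the robot and the scene stay as the last script left them, time stands still between calls to the robot, and variables do not carry over. Pictures are saved under pics/ and viewed, and the job is handed in when it is done.

```bash
mkdir -p pics; python3 - <<'E'
from station import r
import cv2,pickle
s=r.sense();print({k:s[k] for k in('clock','tcp_pos','orientation','opening','contact_force')})
for n in("scene","top","wrist"):
    d=r.snapshot(n);cv2.imwrite(f"pics/{n}0.png",d["frame"][:,:,::-1]);pickle.dump(d,open(f"{n}0.pkl","wb"))
    print(n,d["fx"],d["cx"],d["cy"],d["R"],d["t"])
E
```

```text
{'clock': 0.0, 'tcp_pos': array([0.26520982, 0.53825707, 0.40353433]), 'orientation': array([-1.79891504e+02, -7.15337497e-03,  1.53771875e+02]), 'opening': 0.08778759964532483, 'contact_force': array([-0.4004891 , -0.18159872, -0.13475733])}
scene 440.2550390816553 322.37106149714594 236.1271193873053 [[-0.89633388  0.44334041  0.00590383]
 [ 0.38407181  0.78302141 -0.48925077]
 [-0.22152747 -0.43626455 -0.87212317]] [ 0.45477939 -0.19852461  0.85814273]
top 563.7813059376975 311.0983455403691 234.78596201654585 [[-0.04823115 -0.99883246 -0.00273323]
 [-0.96980948  0.04748425 -0.23919621]
 [ 0.23904672 -0.008886   -0.97096741]] [0.09744753 0.53161298 0.78842652]
wrist 423.9901448169833 312.22130434434143 238.10339114453615 [[ 0.44109985  0.89745605 -0.00188828]
 [ 0.85458318 -0.41938341  0.30627626]
 [ 0.27407757 -0.13671211 -0.9519408 ]] [-0.59983566 -0.03869582  0.39132488]
```

View pics/scene0.png

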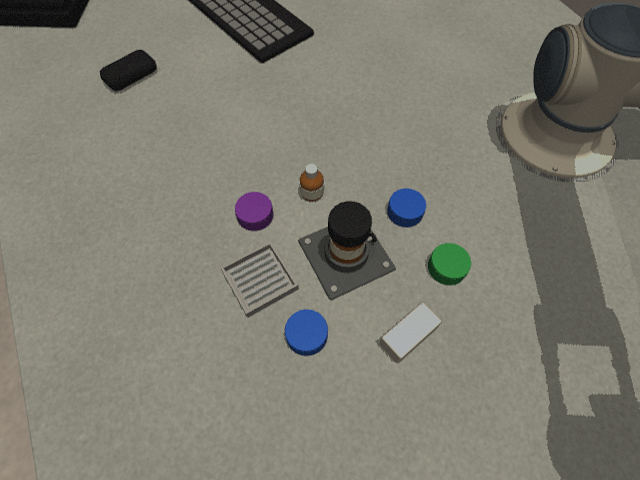

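View pics/top0.png

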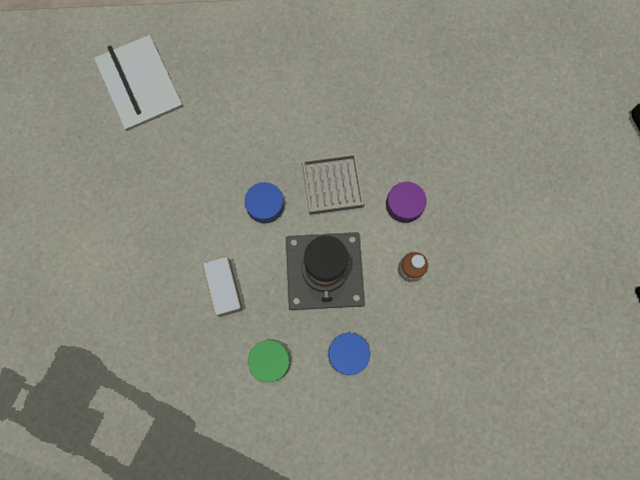

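View pics/wrist0.png

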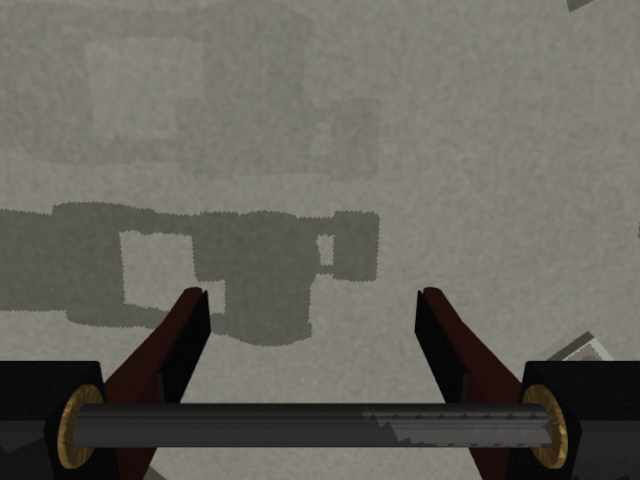

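The scene shows these cap look-alikes, as scene pixel / top pixel:
- blue: (407,207) / (349,353) and (306,331) / (264,201)
- green: (450,263) / (268,360)
- purple: (254,210) / (406,201)
- black cap on the amber jar: (349,223) / (327,259)

The description picks the black one. I'll check it in a close crop and measure it.

```bash
cat > h.py <<'E'
import numpy as np
def ray(d,u,v,z):
    R=np.array(d["R"]);t=np.array(d["t"]);C=-R.T@t
    w=R.T@np.array([(u-d["cx"])/d["fx"],(v-d["cy"])/d["fy"],1]);return C+w*(z-C[2])/w[2]
def proj(d,X):
    c=np.array(d["R"])@np.array(X)+np.array(d["t"]);return d["fx"]*c[0]/c[2]+d["cx"],d["fy"]*c[1]/c[2]+d["cy"]
E
python3 - <<'E'
import pickle,cv2,numpy as np
from h import *
out=[]
for n,(u,v) in(("scene",(349,225)),("top",(327,262))):
    d=pickle.load(open(n+"0.pkl","rb"));f=d["frame"][v-60:v+60,u-60:u+60,::-1]
    g=np.clip(f.astype(float)*2.2,0,255).astype(np.uint8)
    out.append(cv2.resize(g,(400,400),interpolation=cv2.INTER_NEAREST))
    gr=d["frame"].max(2)
    print(n); 
    for rr in range(v-34,v+40,4): print(rr,gr[rr,u-36:u+37:4])
cv2.imwrite("pics/crop0.png",np.hstack(out))
E
```

```text
scene
191 [ 98  92  88 135 143 145 137 141 141 139 134 135 135 135 143 142 139 137
 145]
195 [ 92  95  83 132 142 140 141 144 144 144 141 134 139 139 143 142 136 139
 144]
199 [ 82  58 133 143 149 137 141 143 140 139 144 137 145 141 135 138 145 140
 136]
203 [146 148 144 142 146 142 150  32  32  32  29  31 133 136 138 137 141 138
 137]
207 [143 141 141 147 144 126  30  34  34  38  36  31  35  62 140 137 142 140
  95]
211 [149 145 148 141 142  30  34  31  34  35  42  38  32  39  77 145 133 141
 113]
215 [144 146 147 151  24  37  35  38  38  30  33  30  36  37  26 136 136 140
 147]
219 [147 141 139 144  35  33  33  35  41  29  33  35  36  38  33 139 138 135
 139]
223 [147 139 143 145  27  34  29  35  37  24  35  35  35  33  39 139 134 138
 139]
227 [143 145 145 125  23  37  30  35  37  36  34  35  34  37  27 140 136 140
 137]
231 [143  88  78  74  17  26  35  36  35  42  36  41  40  31  13 139 150 135
 136]
235 [ 77  77  79  72  40  15  22  33  38  41  35  36  31  23  27  40 146 138
 143]
239 [ 78  76  68  53  49  25  16  15  27  27  20  17  12  19 137  16  95 138
 138]
243 [ 77  73  5
[... 1303 characters left out ...]
50  48  50  49  55  57  83  81
 151]
272 [ 84  86  83  82  48  41  50  49  49  48  50  48  50  36  56  83  81  84
 150]
276 [ 85  84  83  57  65  67  39  47  50  49  51  42  32  54  64  82  82  81
 132]
280 [ 86  84  86  83  82  52  79  37  33  30  33  70  49  66  84  83  82  82
 115]
284 [ 84  85  85  85  64  86  57  55  64  58  49  71  73  74  84  82  79  83
 112]
288 [ 86  84  82  82  79  66  56  82  77  76  80  43  77  77  82  80  82  82
 108]
292 [ 85  84  84  83  81  77  81  71  59 114  74  78  75  82  83  80  83  84
  77]
296 [ 90  85  85  84  82  81  77  75  78 127  78  78  78  82  82  82 157  94
  75]
300 [ 85 157 130  84  81  82  81  74  37  37  40  83  83  84  84  84 131  87
  73]
```

View pics/crop0.png

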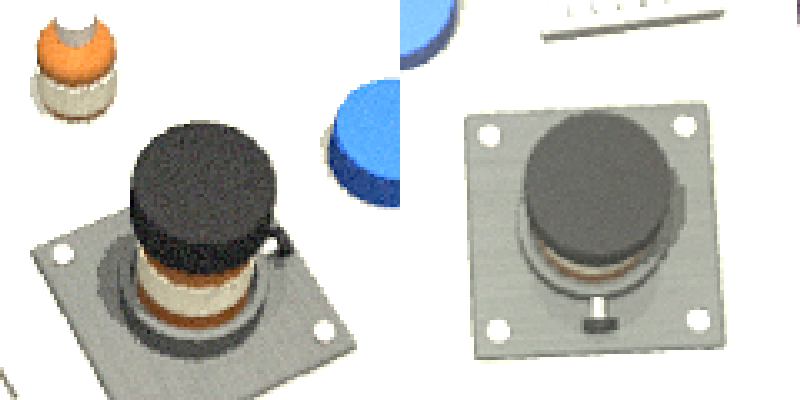

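The crop confirms it: a black ribbed cap on the amber jar with the paper band, clamped in the steel holder (clamp screw at top-view pixel (327,296)). Next I'll get the metric position.

```bash
python3 - <<'E'
import pickle,cv2,numpy as np
from h import *
from scipy.optimize import least_squares
for n,(u,v),th,up in(("scene",(349,221),48,1),("top",(327,257),63,1)):
    d=pickle.load(open(n+"0.pkl","rb"));g=cv2.GaussianBlur(d["frame"],(3,3),0).max(2)
    P=[]
    for a in np.radians(np.arange(180,361,4)):
        for q in np.arange(14,45,.25):
            x,y=u+q*np.cos(a),v+q*np.sin(a)
            val=cv2.getRectSubPix(g,(1,1),(x,y))[0,0]
            if val>th: P.append(ray(d,x-.0,y,0.115));break
    P=np.array(P)
    s=least_squares(lambda p:np.hypot(P[:,0]-p[0],P[:,1]-p[1])-p[2],[P[:,0].mean(),P[:,1].mean(),.031],loss='soft_l1',f_scale=.001)
    s2=least_squares(lambda p:np.hypot(P[:,0]-p[0],P[:,1]-p[1])-.031,s.x[:2],loss='soft_l1',f_scale=.001)
    print(n,s.x,s2.x,np.abs(s2.fun).max())
d=pickle.load(open("top0.pkl","rb"))
# holes at plate corners: bright spots in plate
g=d["frame"].max(2)
c=[]
for (u,v) in((293,242),(352,240),(297,301),(357,298)):
    w=g[v-6:v+7,u-6:u+7].astype(float)-100;w[w<0]=0
    yy,xx=np.mgrid[v-6:v+7,u-6:u+7];c.append(ray(d,(w*xx).sum()/w.sum(),(w*yy).sum()/w.sum(),.009));
c=np.array(c);print(c,c.mean(0)); e=c[1]-c[0];print(np.degrees(np.arctan2(e[1],e[0])))
for nm,u,v,z in(("slidebox",222,283,.035),("stain",418,262,.07),("tray",333,184,.018)):print(nm,ray(d,u,v,z))
from station import r
for y in range(-180,180,30):
    print(y,None if (q:=r.inverse_kinematics([c.mean(0)[0],c.mean(0)[1],.264],[180,0,y])) is None else np.round(q,1))
E
```

```text
scene [0.49136508 0.05345231 0.02986257] [0.49192962 0.05474765] 0.00149787718223178
top [0.48999051 0.05274811 0.03179665] [0.490991   0.05279736] 0.0030381554862136395
[[0.5387057  0.09999315 0.009     ]
 [0.53892481 0.00578467 0.009     ]
 [0.44420813 0.09980124 0.009     ]
 [0.44475864 0.0053464  0.009     ]] [0.49164932 0.05273136 0.009     ]
-89.86674379430869
slidebox [0.47354535 0.21158175 0.035     ]
stain [ 0.48506801 -0.08497837  0.07      ]
tray [0.63084207 0.03121137 0.018     ]
-180 [  2.2 -10.2  99.7   0.   90.4 -87.8]
-150 [   2.2  -10.2   99.7    0.    90.4 -117.8]
-120 [   2.2  -10.2   99.7    0.    90.4 -147.8]
-90 None
-60 None
-30 [  2.2 -10.2  99.7  -0.   90.4 122.2]
0 [  2.2 -10.2  99.7  -0.   90.4  92.2]
30 [  2.2 -10.2  99.7  -0.   90.4  62.2]
60 [  2.2 -10.2  99.7  -0.   90.4  32.2]
90 [  2.2 -10.2  99.7  -0.   90.4   2.2]
120 [  2.2 -10.2  99.7   0.   90.4 -27.8]
150 [  2.2 -10.2  99.7   0.   90.4 -57.8]
```

```bash
python3 - <<'E'
from station import r
import cv2,pickle,numpy as np
from h import *
r.reach([.4912,.053,.40],[180,0,75])
d=r.snapshot("wrist");pickle.dump(d,open("wrist1.pkl","wb"))
f=d["frame"][:,:,::-1].copy()
for dx in np.linspace(0,6.28,40):
    u,v=proj(d,[.4912+.031*np.cos(dx),.053+.031*np.sin(dx),.115]);cv2.circle(f,(int(u+.5),int(v+.5)),1,(0,0,255),-1)
cv2.imwrite("pics/wrist1.png",f)
s=r.sense();print(s["clock"],s["tcp_pos"],s["orientation"],s["contact_force"],s["torque"],s["joints"])
E
```

```text
2.1333 [0.49122292 0.05382249 0.40000259] [-1.79995464e+02 -1.03463565e-02  7.50999247e+01] [-0.36115611 -0.87573355 -0.6779922 ] [-0.00292331  0.08618031 -0.01853721] [ 2.30379922e+00 -1.11565082e+01  8.68021084e+01  1.15868118e-02
  1.04355672e+02  1.72067468e+01]
```

View pics/wrist1.png

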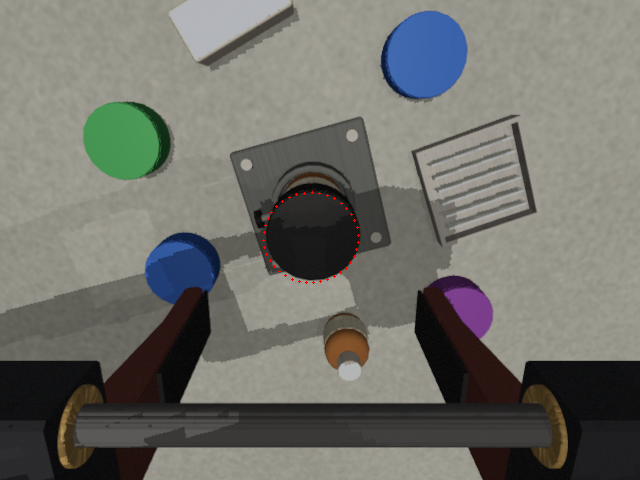

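The wrist view shows the black cap at (312,237) inside the projected circle, to about 2 px (~1 mm). Descending to grasp.

```bash
python3 - <<'E'
from station import r
import numpy as np
def p(m):
    s=r.sense();print(m,round(s["clock"],2),np.round(s["tcp_pos"],4),np.round(s["orientation"],2),np.round(s["contact_force"],2),np.round(s["torque"],3),round(s["opening"],4))
p("a")
r.servo_line([.4912,.053,.265],speed=.12);p("down");r.wait(.2);p("settled")
r.grab(12);p("grab");r.wait(.2);p("settled")
import cv2
d=r.snapshot("wrist");cv2.imwrite("pics/w2.png",d["frame"][:,:,::-1])
E
```

```text
a 2.13 [0.4912 0.0538 0.4   ] [-1.80e+02 -1.00e-02  7.51e+01] [-0.36 -0.88 -0.68] [-0.003  0.086 -0.019] 0.088
down 3.41 [0.4915 0.053  0.2661] [ 1.7991e+02 -3.0000e-02  7.5000e+01] [ 0.51 -0.66  0.52] [-0.085  0.067  0.022] 0.0875
settled 3.61 [0.4914 0.053  0.2657] [ 1.7993e+02 -2.0000e-02  7.5000e+01] [ 0.76 -0.65  0.03] [-0.047  0.103  0.014] 0.0878
grab 4.13 [0.4912 0.053  0.265 ] [-180.    0.   75.] [-0.09 -0.54  0.99] [-0.048  0.08   0.032] 0.0621
settled 4.33 [0.4912 0.053  0.265 ] [-180.    0.   75.] [-0.17 -0.08  0.39] [-0.04   0.072 -0.036] 0.062
```

View pics/w2.png

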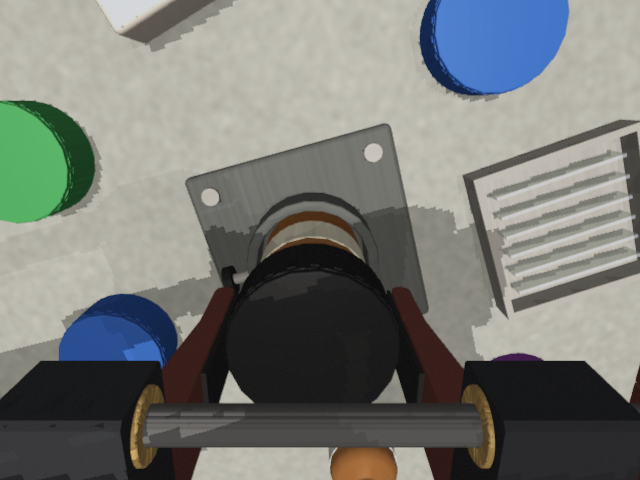

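```bash
cat > c.py <<'E'
from station import r
import numpy as np
X,Y=.4912,.053
def st(n=1):
    F=[];T=[]
    for i in range(n):
        s=r.sense();F.append(s["contact_force"]);T.append(s["torque"])
        if i<n-1:r.wait(.02)
    return s,np.mean(F,0),np.mean(T,0)
def p(m,n=3):
    s,F,T=st(n);print(m,"t%.2f z%.4f xy%s rpy%s F%s T%s o%.4f"%(s["clock"],s["tcp_pos"][2],np.round(s["tcp_pos"][:2],4),np.round(s["orientation"],1),np.round(F,1),np.round(T,2),s["opening"]))
    return s,F,T
E
python3 - <<'E'
from c import *
p("0")
z=.265
for i in range(8):
    z-=.0003
    r.servo_line([X,Y,z],speed=.02);s,F,T=p("%.4f"%z)
    if F[2]>5:break
print("rot")
r.servo_line([X,Y,z],[180,0,78],speed=.02);p("rot")
E
```

```text
0 t4.42 z0.2650 xy[0.4912 0.053 ] rpy[180.   0.  75.] F[ 0.1  0.4 -0.3] T[-0.08  0.09  0.01] o0.0624
0.2647 t4.70 z0.2650 xy[0.4912 0.053 ] rpy[180.  -0.  75.] F[-0.7  0.2  2.2] T[-0.06  0.25 -0.01] o0.0620
0.2644 t4.98 z0.2649 xy[0.4912 0.053 ] rpy[180.  -0.  75.] F[-1.8  0.1  5.3] T[-0.07  0.47 -0.  ] o0.0618
rot
rot t5.27 z0.2649 xy[0.4914 0.053 ] rpy[179.9  -0.   77.9] F[-0.4 -0.3  5.4] T[-0.07  0.21  0.09] o0.0621
```

```bash
python3 - <<'E'
from c import *
z=.2644;yaw=78;low=False
for i in range(60):
    s,F,T=st(3)
    if s["clock"]>18:break
    if abs(T[2])>.3 or np.hypot(F[0],F[1])>12: print("stop");break
    if F[2]>7.5: z+=.0002
    if F[2]<3.5:
        z-=.0006; low=True
        r.servo_line([X,Y,z],speed=.02)
    else:
        if s["tcp_pos"][2]<.261 : print("dropped");break
        yaw+=3
        r.servo_line([X,Y,z],[180,0,yaw],speed=.02)
    p("y%.0f zc%.4f"%(yaw,z),1)
p("end",4)
E
```

```text
y81 zc0.2644 t5.55 z0.2649 xy[0.4914 0.053 ] rpy[179.9  -0.   80.9] F[-0.5  0.2  4.8] T[-0.07  0.16  0.02] o0.0616
y84 zc0.2644 t5.83 z0.2649 xy[0.4914 0.053 ] rpy[179.9  -0.   83.9] F[-0.6 -0.3  4.6] T[-0.07  0.06  0.11] o0.0615
y87 zc0.2644 t6.12 z0.2649 xy[0.4914 0.053 ] rpy[179.9  -0.   86.9] F[ 0.2 -0.2  5.6] T[-0.05  0.13  0.05] o0.0614
y90 zc0.2644 t6.40 z0.2649 xy[0.4914 0.053 ] rpy[179.9  -0.   89.9] F[-0.1 -0.5  5.9] T[-0.05  0.18  0.13] o0.0621
y93 zc0.2644 t6.68 z0.2649 xy[0.4914 0.053 ] rpy[179.9   0.   92.9] F[ 0.6 -0.5  5.5] T[-0.03  0.09  0.08] o0.0618
y96 zc0.2644 t6.97 z0.2649 xy[0.4914 0.053 ] rpy[179.9   0.   95.9] F[ 0.8 -0.6  5.6] T[-0.12  0.03  0.04] o0.0619
y99 zc0.2644 t7.25 z0.2649 xy[0.4914 0.053 ] rpy[179.9   0.   98.9] F[0.8 0.1 4.5] T[-0.07  0.03  0.08] o0.0619
y102 zc0.2644 t7.53 z0.2648 xy[0.4914 0.053 ] rpy[179.9   0.  101.8] F[ 0.1 -1.2  5. ] T[-0.08 -0.03  0.07] o0.0618
y105 zc0.2644 t7.82 z0.2646 xy[0.4914 0.053 ] rpy[180.    0.  104.8] F[0.9 0.1 4.8] T[-0.04 -0.17  0.09] o0.0619
y108 zc0.2644 t8.10 z0.2636 xy[0.4911 0.053 ] rpy[-179.9   -0.   107.
[... 1078 characters left out ...]
] o0.0620
y108 zc0.2584 t10.93 z0.2584 xy[0.4912 0.053 ] rpy[-180.   -0.  108.] F[ 0.8 -0.1 -0.3] T[-0.07  0.   -0.07] o0.0624
y108 zc0.2578 t11.22 z0.2578 xy[0.4912 0.053 ] rpy[-180.   -0.  108.] F[-0.1  0.6 -1.6] T[-0.02  0.   -0.01] o0.0620
y108 zc0.2572 t11.50 z0.2571 xy[0.4912 0.053 ] rpy[-180.   -0.  108.] F[ 0.1  0.7 -0.4] T[-0.06  0.05 -0.03] o0.0619
y108 zc0.2566 t11.78 z0.2570 xy[0.4912 0.053 ] rpy[180.   0. 108.] F[-1.1 -0.1  2. ] T[-0.04  0.19 -0.03] o0.0620
y108 zc0.2560 t12.07 z0.2569 xy[0.4912 0.053 ] rpy[180.   0. 108.] F[-2.2 -0.2  5.7] T[-0.09  0.48 -0.02] o0.0620
dropped
end t12.15 z0.2569 xy[0.4912 0.053 ] rpy[180.   0. 108.] F[-2.2  0.1  5.5] T[-0.1   0.47  0.01] o0.0620
```

Dropped exactly 8 mm and seated. Now screwing forward with force feedback.

```bash
python3 - <<'E'
from c import *
z=.2562;yaw=108
r.grab(20);p("grip")
for i in range(45):
    yaw-=3
    r.servo_line([X,Y,z],[180,0,yaw],speed=.02)
    s,F,T=p("y%.0f zc%.4f"%(yaw,z),3)
    if abs(T[2])>.2 or np.hypot(F[0],F[1])>14 or abs(F[2])>18 or s["clock"]>35: print("stop");break
    z-=.00026
    z+=np.clip((F[2]-2.5)*.00005,-.0003,.0003)
p("end",4)
E
```

```text
grip t12.40 z0.2569 xy[0.4912 0.053 ] rpy[180.   0. 108.] F[-1.9 -0.4  5.3] T[-0.07  0.47 -0.01] o0.0620
y105 zc0.2562 t12.68 z0.2569 xy[0.4914 0.053 ] rpy[179.9   0.  105.1] F[-0.7  0.1  5.5] T[-0.05  0.17 -0.1 ] o0.0622
y102 zc0.2561 t12.97 z0.2569 xy[0.4914 0.053 ] rpy[179.9   0.  102.1] F[-0.8 -0.   5.8] T[-0.06  0.14 -0.12] o0.0619
y99 zc0.2560 t13.25 z0.2568 xy[0.4915 0.053 ] rpy[179.9   0.   99.1] F[-0.5 -0.2  6. ] T[-0.03  0.11 -0.11] o0.0619
y96 zc0.2559 t13.53 z0.2568 xy[0.4915 0.053 ] rpy[179.9   0.   96.1] F[-0.  -0.2  6.1] T[-0.05  0.09 -0.07] o0.0618
y93 zc0.2558 t13.82 z0.2565 xy[0.4915 0.053 ] rpy[179.9   0.   93.1] F[ 0.7 -0.   5.6] T[-0.08 -0.06 -0.1 ] o0.0617
y90 zc0.2557 t14.10 z0.2562 xy[0.4914 0.053 ] rpy[179.9  -0.   90.2] F[ 0.9 -0.2  4.9] T[-0.09 -0.04 -0.08] o0.0619
y87 zc0.2556 t14.38 z0.2561 xy[0.4914 0.053 ] rpy[179.9  -0.   87.2] F[ 0.4 -0.2  5. ] T[-0.08  0.   -0.08] o0.0619
y84 zc0.2554 t14.67 z0.2557 xy[0.4913 0.053 ] rpy[180.   -0.   84.2] F[0.6 0.3 5.1] T[-0.09 -0.   -0.12] o0.0617
y81 zc0.2553 t14.95 z0.2554 xy[0.4913 0.053 ] rpy[180.   -0.   81.1]
[... 1375 characters left out ...]
.053 ] rpy[180.   -0.   45.1] F[-0.5  0.1  6. ] T[-0.05  0.2  -0.07] o0.0620
y42 zc0.2525 t18.63 z0.2532 xy[0.4914 0.053 ] rpy[ 1.80e+02 -1.00e-01  4.21e+01] F[ 0.3 -0.1  5.5] T[-0.07  0.23 -0.05] o0.0619
y39 zc0.2523 t18.92 z0.2532 xy[0.4913 0.053 ] rpy[ 1.80e+02 -1.00e-01  3.91e+01] F[-0.8 -0.4  6.5] T[ 0.02  0.33 -0.1 ] o0.0617
y36 zc0.2523 t19.20 z0.2532 xy[0.4913 0.053 ] rpy[ 1.80e+02 -1.00e-01  3.61e+01] F[-1.5 -0.3  7.1] T[-0.01  0.4  -0.2 ] o0.0617
y33 zc0.2523 t19.48 z0.2532 xy[0.4912 0.0531] rpy[180.   -0.   33.1] F[-1.4  0.   7.7] T[ 0.01  0.47 -0.34] o0.0618
stop
end t19.53 z0.2532 xy[0.4912 0.0531] rpy[ 1.80e+02 -1.00e-01  3.31e+01] F[-1.6  0.4  7.8] T[ 0.02  0.45 -0.34] o0.0619
```

The total descent is 11.7 mm, matching 1.1 + 10.6 exactly, and the torque has reached 0.34 N m, which is snug. Easing off the pressure and releasing.

```bash
python3 - <<'E'
from c import *
import cv2
from h import *
r.servo_line([X,Y,.2531],[180,0,34],speed=.02);p("relieved")
r.let_go();r.wait(.2);p("open")
r.servo_line([X,Y,.40],speed=.12);r.wait(.3);p("up")
for n in("wrist","top","scene"):
    d=r.snapshot(n);f=d["frame"][:,:,::-1].copy()
    if n=="wrist":
        for a in np.linspace(0,6.28,50):
            u,v=proj(d,[X+.031*np.cos(a),Y+.031*np.sin(a),.1034]);cv2.circle(f,(int(u+.5),int(v+.5)),1,(0,0,255),-1)
    cv2.imwrite(f"pics/{n}3.png",f)
E
```

```text
relieved t19.82 z0.2532 xy[0.4913 0.0531] rpy[180.   -0.   34.1] F[-0.1  0.4  3.8] T[-0.    0.07  0.16] o0.0621
open t20.66 z0.2531 xy[0.4912 0.053 ] rpy[180.  -0.  34.] F[-0.6  0.3  0.3] T[-0.06  0.13  0.02] o0.0879
up t22.37 z0.3997 xy[0.4912 0.053 ] rpy[-180.    0.   34.] F[ 0.1 -0.4  0.5] T[-0.03  0.12  0.02] o0.0877
```

View pics/wrist3.png

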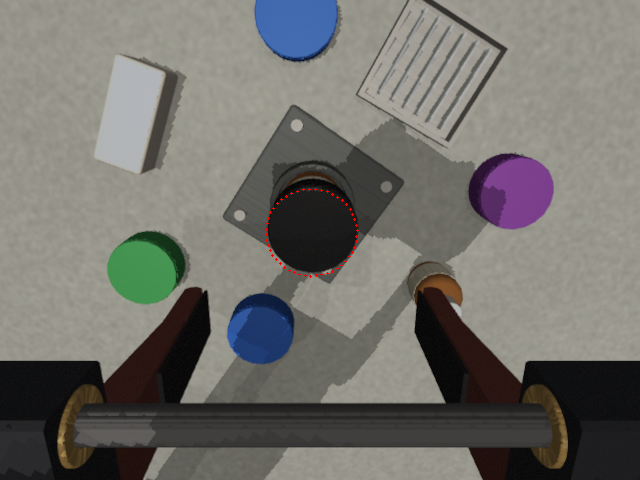

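View pics/scene3.png

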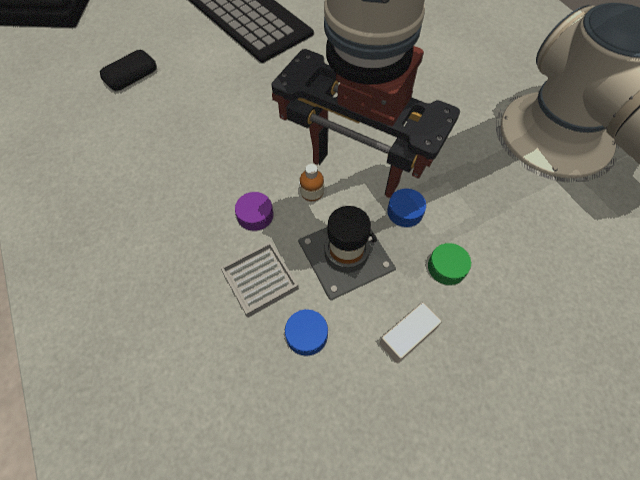

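The wrist view shows the cap at (312,232), still level and centred under the projected circle to 2–3 px. In the scene view the cap is lower at (349,228), and the box, tray and bottle are at their original pixels.

```bash
python3 -c "
from station import r
r.hand_in();print(r.sense()['clock'])"
```

```text
the job is handed in; nothing more can be done
the job is handed in; nothing more can be done
```

The cap is screwed home on the amber jar and released, and the job is handed in. The arm finished at about 22 s of the 58 s allowed; no verdict was reported.

- **Finding the thread:** I gripped the black cap and turned it back about 33° (0.58 rad) under roughly 5 N. It then dropped 8.0 mm into the thread start.
- **Screwing down:** I turned it clockwise 75° (1.31 rad) until it went stiff at 0.34 N m, which is within the snug range. The gripper came down 11.7 mm in total, which matches the expected home position. The downward force I measured stayed under 8 N.
- **Release:** I backed off 1° to relieve the grip, and that step read 0.16 N m the other way. The height did not change, so I don't think it loosened the cap.
- **Last checks:** The force reading was about zero with the fingers open and the arm raised. The wrist view shows the cap level, and centred to 2–3 px (about 2 mm, within the camera's calibration error). The slide box, tray and small bottle look unmoved.
- **Not checked:** I did not measure the jar's twist in the pictures. I infer it did not slip because the torque I read never went above 0.34 N m, well under the 0.55 N m at which it slips.

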